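Cure the rocking corner of a pump's base plate

TASK

The pump's base plate does not sit solid on its bed: press down on its corners one after another with a fingertip until you find the one that rocks, then press that corner's steel shim in flat under the plate, fully home, so that its turned-up tab meets the plate's edge. Leave the other three shims as they are, do not lift or shove the plate or any shim off the rails, and leave the things lying about where they are.

Things in the scene. Friction and masses are not known exactly. Their poses are not given: they have to be found in the camera images.
- bed: fixed grey steel pump bed: two rails along its y axis, 400 mm long, 70 mm wide, centred 65 mm either side of x = 0, flat tops 30 mm above the bench. Origin on the bench under the centre; x away from the robot, y left, z up. The plate lies on 7 mm packers on the rails, hidden under its four corners; one packer is missing, at any corner.
- plate: loose aluminium base plate, 190 (x) by 250 (y) by 12 mm, about 3 kg with the small black pump bolted on its middle (100 by 150 mm, 60 mm above the plate). Origin at the centre of its underside, 37 mm above the bench; axes as the bed's. The corner with no packer dips 5 to 6 mm when pressed with 3 to 8 N and comes back; the others give under 1.5 mm even at 20 N.
- guide_end (a point): how every shim moves: point on the far left rail's top, in the middle of its guides, at bed y = 190 mm where the guide strips end (the rail ends at 200). Each shim lies between two strips 8 mm high, 37 mm apart. Its tongue slides in 43 to 55 mm under the plate with 1 to 3 N on the tab's outer face, 10 to 30 mm above the rail, till the tab meets the plate's edge; a packer stops it some 15 mm short.
- corner_near_left (a point): point on the plate's top face at its near left corner (near: towards the robot), 17 mm in from each edge: a clear place to press down. It moves with the plate.
- corner_near_right (a point): point on the plate's top face at its near right corner (near: towards the robot), 17 mm in from each edge: a clear place to press down. It moves with the plate.
- corner_far_left (a point): point on the plate's top face at its far left corner (far: away from the robot), 17 mm in from each edge: a clear place to press down. It moves with the plate.
- corner_far_right (a point): point on the plate's top face at its far right corner (far: away from the robot), 17 mm in from each edge: a clear place to press down. It moves with the plate.
- shim_near_left: loose 100 g steel shim of the near left corner, on the rail just outside the plate: flat tongue 34 mm wide, 40 long, 6 thick, pointing along the bed's -y towards the plate; at its outer end a turned-up tab 34 mm wide, 4 thick, 34 tall. Origin on the rail top under the middle of the tab's inner face; axes as the bed's. Home: tab against the plate's left edge, bed y = +125 mm.
- shim_near_right: loose 100 g steel shim of the near right corner, on the rail just outside the plate: flat tongue 34 mm wide, 40 long, 6 thick, pointing along the bed's +y towards the plate; at its outer end a turned-up tab 34 mm wide, 4 thick, 34 tall. Origin on the rail top under the middle of the tab's inner face; axes as the bed's. Home: tab against the plate's right edge, bed y = -125 mm.
- shim_far_left: loose 100 g steel shim of the far left corner, on the rail just outside the plate: flat tongue 34 mm wide, 40 long, 6 thick, pointing along the bed's -y towards the plate; at its outer end a turned-up tab 34 mm wide, 4 thick, 34 tall. Origin on the rail top under the middle of the tab's inner face; axes as the bed's. Home: tab against the plate's left edge, bed y = +125 mm.
- shim_far_right: loose 100 g steel shim of the far right corner, on the rail just outside the plate: flat tongue 34 mm wide, 40 long, 6 thick, pointing along the bed's +y towards the plate; at its outer end a turned-up tab 34 mm wide, 4 thick, 34 tall. Origin on the rail top under the middle of the tab's inner face; axes as the bed's. Home: tab against the plate's right edge, bed y = -125 mm.
- hose_tail: brass hose tail, 24 mm across and 42 mm tall, standing on the plate between the pump and the near edge (a bystander)
- strainer: grey plastic strainer cup, 62 mm across, 58 mm tall, on the bench (a bystander)
- hose_clamp: steel band clamp lying flat, 44 mm across, 12 mm tall, on the bench (a bystander)
- tape_roll: roll of tape lying flat, 96 mm across, 24 mm tall, on the bench (a bystander)
- spanner: steel spanner, 160 mm long, on the bench (a bystander)
- screwdriver: screwdriver on the bench (a bystander)
- kit_box: small white and orange carton, 90 x 70 x 75 mm, on the bench (a bystander)
- grommet_tin: round tin, 64 mm across, 26 mm tall, on the bench (a bystander)
Not all that is in view belongs to the job. What is shaped like the shim_far_right but brown, green or orange is not meant.

How it is judged:
By the outcome, as a careful person would: the job done as asked, in the order asked, and still so for the second after the job is handed in, with the robot touching nothing.
It also fails if it takes over 54 s, if anything falls off the work surface, if the arm or the gripper's body presses on something with over 40 N, if the wrist force passes 120 N, or if a joint passes its speed limit or range.

ROBOT

A 6-joint arm with a two-finger parallel gripper is mounted at the origin on the work surface. World frame = base frame: x ahead of the robot, y to its left, z up, the work surface at z = 0. Lengths are in m, angles in rad, forces in N, time in s.
With the tool pointing down it reaches from about 0.375 to 0.975 m from the base axis. Payload 3.8 kg.
Tool frame: the origin (TCP) lies on the centre line of the jaws, within the pads' length; the fingertips stand 17 mm ahead of it and the grasp point (between the pads) lies 2 mm behind it (bot.tip_extent is the distance from the TCP to the fingertips, in m); z points along the fingers, y is the line along which they close (so a half turn about z gives the same grasp; the last joint's range is limited). The gripper opens to 85 mm and grips with 20 to 120 N. Pads are 22 mm wide; open, the fingers measure 114 mm over their backs; the gripper's body (76 mm by 85 mm) begins 54 mm behind the grasp point. The pads swing forward as they close: fully open they stand 13 mm farther back than shut.
Start: joints at [-1.234, 0.264, 1.604, -0, 1.274, -0.037], TCP at [0.246, -0.628, 0.248] pointing down, gripper open.
Joint ranges: [-2.63, 2.63], [-0.94, 2.18], [0.31, 2.57], [-1.31, 4.45], [0, 2.66], [-2.55, 2.55]. Speed limits (rad/s): [2.57, 2.57, 3.14, 3.14, 3.14, 3.14].

INTERFACE

Orientations are given as a rotation vector (axis times angle).
In Python, from workcell import readout, read_camera, finish_job, bot gives the robot as it stands.
- The arm moves only by the tool jog_arm, never from a script. Its argument "deltas" is one flat list of numbers, 7 for each row, row after row: the shift along the tool's x, y, z in m, then the turn, a rotation vector about the tool's x, y, z in degrees, then the gripper command: -1 is shut, 1 is fully open, values between are in proportion. A call has 1 to 8 rows; each row is the pose to reach, as a shift and turn from the pose commanded when the call began, along the tool's axes at that moment; what a row does not reach only later rows make up. A row lasts 1/10 s, in which the tool goes at most 50 mm and 8.59 degrees, less where a joint would pass 70% of its speed; a pose out of reach is approached as far as the arm can. A call with a gripper value outside its range is refused whole. The fingers move at their own pace and stop on an object; "squeeze" is the grip in N (left out, the last holds). Time passes only in rows, so rows that repeat a pose let the fingers close. It gives the time, the measured TCP pose, the force, the opening and the grip force at its end, in the units of the state.
- readout.read_state(): the state, without advancing time (a new reading comes with each control period).
- read_camera(name): name is "scene" or "top" or "wrist"; returns a dict with "color" (400x640x3 uint8, blue, green, red), "fx", "fy", "cx", "cy" (pixels), "origin" and "attitude" of the camera in the world. Camera axes: x right, y down, z forward; pixel columns grow to the right and rows downward; lengths in m; the calibration is good to about 2 mm. A picture is of the moment at which its call begins. There is no depth.
- finish_job(): hands the job in; it is judged then, once.
The state is a dict: "time": time; "q": joint angles; "joint_vel": joint speeds; "joint_torque": joint torques, N m; "tool_pos": TCP position; "tcp_rot": TCP orientation; "wrist_force": force on the tool from outside, world axes, zero at the start; "torque": the same for the moment, N m; "width": opening from 0.0 (shut) to 1.0 (fully open); "grip_force": force on a finger pad.
Only numpy, scipy, OpenCV 4.12 (cv2) and the standard library are available. Lean on these libraries where they do the work, as an engineer would, in place of code of your own. Each camera call takes 0.05 s, during which the arm holds its last target. There are 200 camera calls.

## Working session

There is one attempt and no reset: what is moved stays moved. The work goes in short steps, Python scripts to look and compute and a tool call to move; the robot and the scene stay as the last step left them, time stands still between calls to the robot, and variables do not carry over. Pictures are saved under pics/ and viewed, at most 10 in all, crops included, and the job is handed in when it is done.

Besides the shell and the picture viewer there is one more tool, called after "Emit:" by a JSON object that holds its "op" and its "data", one argument or row to a line. jog_arm: Moves the arm, as the interface text tells. Its arguments: {"type":"object","properties":{"deltas":{"type":"array"},"squeeze":{"type":"number"}},"required":["deltas"]}

```bash
mkdir -p pics; ls; python3 - <<'E'
from workcell import readout, read_camera
import cv2
for n in ("scene","top"):
    c=read_camera(n); cv2.imwrite(f"pics/{n}0.png",c["color"]); print(n,c["fx"],c["fy"],c["cx"],c["cy"],c["origin"],c["attitude"])
print(readout.read_state())
E
```

```text
pics
scene 410.5269913000641 410.5269913000641 322.8302504062824 205.7592614765533 [ 1.59485836 -0.01991374  0.70533691] [-1.62318339 -1.61426023  0.88397613]
top 402.22196457456045 402.22196457456045 318.87046889680187 193.77927640709498 [0.49083745 0.01868769 1.08710521] [-2.18888072  2.19546947 -0.10948033]
{'time': 0.1, 'q': array([-1.23395094e+00,  2.64672754e-01,  1.60524296e+00,  4.51381261e-05,
        1.27369241e+00, -3.68858620e-02]), 'joint_vel': array([-0.00250734, -0.00238593, -0.00262565,  0.00036057,  0.00047431,
        0.00092824]), 'joint_torque': array([-6.28129292e-04, -5.16707540e+01, -3.68589056e+01, -7.05746561e-05,
        6.26421097e-03,  3.14130136e-05]), 'tool_pos': array([ 0.24625088, -0.62780828,  0.24708691]), 'tcp_rot': array([-3.08494117e+00, -5.83253201e-01,  4.05769348e-04]), 'wrist_force': array([-1.02142576,  0.15163044, -0.74472465]), 'torque': array([ 0.03126244,  0.0100851 , -0.00447511]), 'grip_force': 0.0, 'width': 1.0003532150625256}
```

View pics/scene0.png

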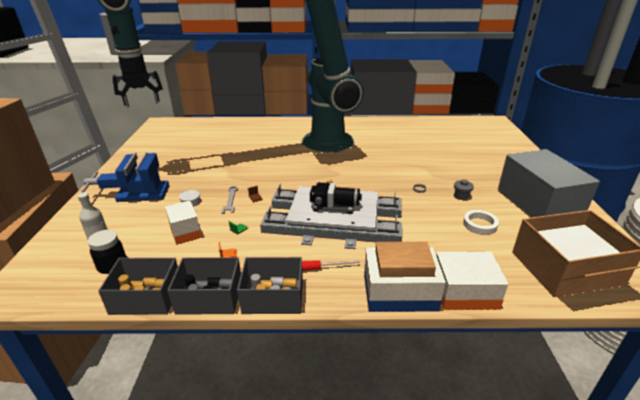

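View pics/top0.png

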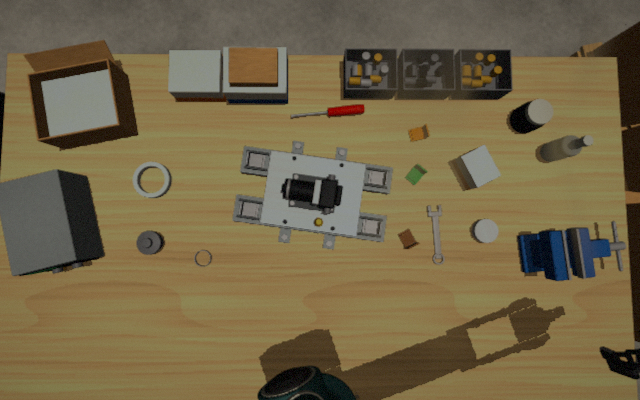

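The top view shows the bed at about (313,195), slightly turned. The four grey shims are at (256,160), (247,209), (377,179) and (371,227). The look-alikes are orange (418,133), green (415,175) and brown (408,239), all on the bench, so I rule them out. Next I'll take a close crop.

```bash
python3 - <<'E'
import cv2
im=cv2.imread("pics/top0.png")[135:255,225:400]
im=cv2.convertScaleAbs(im,alpha=1.5,beta=20)
cv2.imwrite("pics/crop0.png",cv2.resize(im,None,fx=4.5,fy=4.5,interpolation=cv2.INTER_CUBIC))
E
```

```text
(no output)
```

View pics/crop0.png

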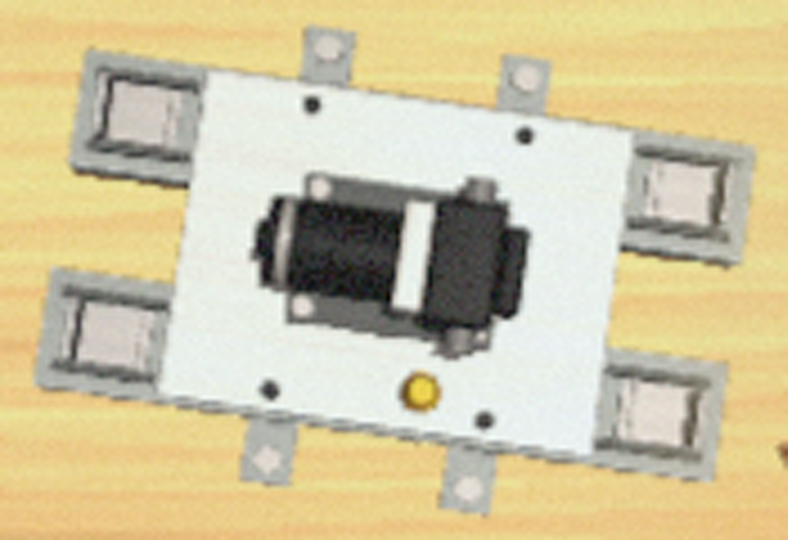

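```bash
cat > h.py <<'E'
import numpy as np
from scipy.spatial.transform import Rotation as R
from scipy.optimize import least_squares
def cam(n):
    from workcell import read_camera
    return read_camera(n)
TOP=dict(f=402.22196457456045,c=(318.87046889680187,193.77927640709498),o=np.array([0.49083745,0.01868769,1.08710521]),R=R.from_rotvec([-2.18888072,2.19546947,-0.10948033]).as_matrix())
def proj(P,C=TOP):
    q=(np.atleast_2d(P)-C['o'])@C['R']; return q[:,:2]/q[:,2:]*C['f']+C['c']
def unproj(uv,z,C=TOP):
    d=np.c_[(np.atleast_2d(uv)-C['c'])/C['f'],np.ones(len(np.atleast_2d(uv)))]@C['R'].T
    return C['o']+d*((z-C['o'][2])/d[:,2:])
def bed2w(pose,P):
    x,y,a=pose; P=np.atleast_2d(P).astype(float)
    return np.c_[P[:,:2]@np.array([[np.cos(a),np.sin(a)],[-np.sin(a),np.cos(a)]])+[x,y],P[:,2]]
def deltas(target,yaw,st=None):
    """tool-frame shift and turn (deg) to TCP target pointing down, tool x at yaw"""
    from workcell import readout
    st=st or readout.read_state(); R0=R.from_rotvec(st['tcp_rot'])
    Rt=R.from_matrix(np.array([[np.cos(yaw),np.sin(yaw),0],[np.sin(yaw),-np.cos(yaw),0],[0,0,-1]]))
    return R0.inv().apply(np.array(target)-st['tool_pos']).round(4),(R0.inv()*Rt).as_rotvec(degrees=True).round(2)
E
python3 - <<'E'
from h import *
from workcell import bot
px=lambda a:np.array(a)/4.5+[225,135]-.4
P=np.array([[95,125,49],[95,-125,49],[-95,-125,49],[-95,125,49],[100,200,30],[-100,200,30],[100,-200,30],[-100,-200,30]])/1000
U=px([[207,70],[632,128],[590,455],[160,392],[86,48],[36,388],[755,146],[715,480]])
s=least_squares(lambda p:(proj(bed2w(p,P))-U).ravel(),[.5,.03,-.13],loss='soft_l1'); print(s.x,np.degrees(s.x[2]),s.fun.reshape(-1,2).round(1))
print("plate only",least_squares(lambda p:(proj(bed2w(p,P[:4]))-U[:4]).ravel(),s.x).x)
for n,x,y in(("NL",-78,108),("NR",-78,-108),("FL",78,108),("FR",78,-108)): print(n,bed2w(s.x,[x/1e3,y/1e3,.049]).round(4))
print(bot.tip_extent, deltas(bed2w(s.x,[-.078,-.108,.15])[0],s.x[2]))
E
```

```text
[ 0.57492791  0.01051244 -0.14106825] -8.082615193671254 [[ 0.  -0.2]
 [ 0.5  0.2]
 [ 0.4  0. ]
 [-0.4  0.7]
 [-0.2  0.2]
 [-0.7 -0.4]
 [ 0.3 -0.6]
 [-0.1  0.1]]
plate only [ 0.57539135  0.01090783 -0.14150333]
NL [[0.5129 0.1284 0.049 ]]
NR [[ 0.4825 -0.0854  0.049 ]]
FL [[0.6673 0.1065 0.049 ]]
FR [[ 0.637  -0.1074  0.049 ]]
0.017 (array([ 0.418 , -0.4185,  0.098 ]), array([-1.10e-01,  2.00e-02,  2.95e+01]))
```

Emit:
{"op": "jog_arm", "data": {
  "deltas": [0.418,-0.418,0.098,0,0,29.5,-1,0.418,-0.418,0.098,0,0,29.5,-1,0.418,-0.418,0.098,0,0,29.5,-1,0.418,-0.418,0.098,0,0,29.5,-1,0.418,-0.418,0.098,0,0,29.5,-1,0.418,-0.418,0.098,0,0,29.5,-1,0.418,-0.418,0.098,0,0,29.5,-1,0.418,-0.418,0.098,0,0,29.5,-1]
}}

```text
time: 0.9
tool_pos: [0.4044, -0.2647, 0.1823]
tcp_rot: [-3.134, 0.222, 0.0]
wrist_force: [1.0, -0.0, 0.3]
width: -0.0
grip_force: 0.0
```

```bash
cat > go.py <<'E'
import sys
from h import *
from workcell import readout
B=[0.5752,0.0107,-0.1413]
x,y,z=map(float,sys.argv[1:4])  # bed mm for tip target -> TCP
s=readout.read_state()
print(s['time'],s['tool_pos'].round(4),s['wrist_force'].round(2),s['width'].round(3))
print(deltas(bed2w(B,[x/1e3,y/1e3,z/1e3+.017])[0],B[2],s))
E
python3 go.py -78 -108 75
```

```text
Traceback (most recent call last):
  File "go.py", line 7, in <module>
    print(s['time'],s['tool_pos'].round(4),s['wrist_force'].round(2),s['width'].round(3))
                                                                     ^^^^^^^^^^^^^^^^
AttributeError: 'float' object has no attribute 'round'
```

```bash
sed -i "s/,s\['width'\].round(3)//" go.py; python3 go.py -78 -108 75
```

```text
0.9 [ 0.4044 -0.2647  0.1823] [ 0.98 -0.01  0.3 ]
(array([ 0.0522, -0.1887,  0.0903]), array([-0.01,  0.01, -0.02]))
```

Emit:
{"op": "jog_arm", "data": {
  "deltas": [0.052,-0.189,0.045,0,0,0,-1,0.052,-0.189,0.045,0,0,0,-1,0.052,-0.189,0.045,0,0,0,-1,0.052,-0.189,0.045,0,0,0,-1,0.052,-0.189,0.09,0,0,0,-1,0.052,-0.189,0.09,0,0,0,-1,0.052,-0.189,0.09,0,0,0,-1]
}}

```text
time: 1.6
tool_pos: [0.481, -0.0865, 0.0918]
tcp_rot: [-3.133, 0.22, 0.006]
wrist_force: [-0.2, -0.2, 1.0]
width: -0.002
grip_force: 0.0
```

```bash
python3 go.py -78 -108 52; python3 - <<'E'
from h import *
import cv2
cv2.imwrite("pics/w1.png",cam("wrist")["color"])
E
```

```text
1.6 [ 0.481  -0.0865  0.0918] [-0.15 -0.17  1.04]
(array([ 0.0017, -0.0015,  0.0228]), array([-0.01,  0.22,  0.05]))
```

View pics/w1.png

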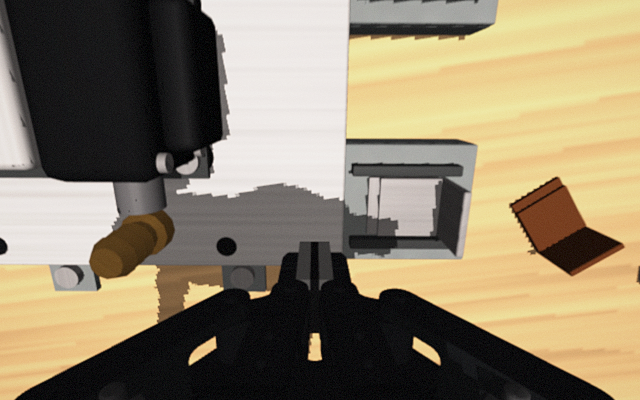

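The wrist view shows the closed fingertips at (316,250), just inside the plate's near right corner at (345,263). The hose tail at (130,245) is well clear, so I'll press here.

Emit:
{"op": "jog_arm", "data": {
  "deltas": [0,0,0.012,0,0,0,-1,0,0,0.02,0,0,0,-1,0,0,0.023,0,0,0,-1,0,0,0.024,0,0,0,-1,0,0,0.025,0,0,0,-1,0,0,0.026,0,0,0,-1,0,0,0.026,0,0,0,-1]
}}

```text
time: 2.35
tool_pos: [0.4825, -0.0869, 0.0669]
tcp_rot: [3.134, -0.221, 0.0]
wrist_force: [0.4, 0.1, 0.5]
width: -0.003
grip_force: 0.0
```

```bash
python3 go.py -78 -108 52
```

```text
2.35 [ 0.4825 -0.0869  0.0669] [0.42 0.07 0.49]
(array([ 0.    , -0.0017, -0.0021]), array([ 0.  , -0.01,  0.02]))
```

Emit:
{"op": "jog_arm", "data": {
  "deltas": [0,0,0.001,0,0,0,-1,0,0,0.001,0,0,0,-1,0,0,0.002,0,0,0,-1,0,0,0.002,0,0,0,-1]
}}

```text
time: 2.75
tool_pos: [0.4827, -0.087, 0.066]
tcp_rot: [3.134, -0.221, 0.0]
wrist_force: [-3.6, 0.3, 7.9]
width: 0.001
grip_force: 4.3
```

Emit:
{"op": "jog_arm", "data": {
  "deltas": [0,0,0.001,0,0,0,-1,0,0,0.001,0,0,0,-1]
}}

```text
time: 2.95
tool_pos: [0.4828, -0.087, 0.066]
tcp_rot: [3.134, -0.221, -0.0]
wrist_force: [-5.4, 0.8, 15.2]
width: -0.002
grip_force: 8.1
```

Near right is solid (15 N, no give). I'll lift and go to far right.

Emit:
{"op": "jog_arm", "data": {
  "deltas": [0,0,-0.02,0,0,0,-1,0,0,-0.03,0,0,0,-1,0.05,0,-0.03,0,0,0,-1,0.1,0,-0.03,0,0,0,-1,0.15,0,-0.03,0,0,0,-1,0.156,0,-0.02,0,0,0,-1,0.156,0,-0.01,0,0,0,-1,0.156,0,-0.01,0,0,0,-1]
}}

```text
time: 3.75
tool_pos: [0.6337, -0.1082, 0.0707]
tcp_rot: [-3.133, 0.221, 0.01]
wrist_force: [-1.2, -0.5, -1.2]
width: -0.003
grip_force: 0.0
```

```bash
python3 go.py 78 -108 49
```

```text
3.75 [ 0.6337 -0.1082  0.0707] [-1.23 -0.47 -1.2 ]
(array([ 0.0034, -0.0015,  0.0047]), array([-0.02,  0.37,  0.01]))
```

Emit:
{"op": "jog_arm", "data": {
  "deltas": [0,0,0.005,0,0,0,-1,0,0,0.007,0,0,0,-1,0,0,0.008,0,0,0,-1,0,0,0.009,0,0,0,-1,0,0,0.009,0,0,0,-1]
}}

```text
time: 4.25
tool_pos: [0.6358, -0.1086, 0.0661]
tcp_rot: [-3.134, 0.221, 0.002]
wrist_force: [-4.3, 0.6, 5.7]
width: -0.004
grip_force: 3.0
```

Emit:
{"op": "jog_arm", "data": {
  "deltas": [0,0,0.001,0,0,0,-1,0,0,0.001,0,0,0,-1]
}}

```text
time: 4.45
tool_pos: [0.6358, -0.1087, 0.066]
tcp_rot: [-3.134, 0.221, 0.003]
wrist_force: [-7.4, 1.4, 11.3]
width: -0.002
grip_force: 5.5
```

Far right is solid. Next, far left.

Emit:
{"op": "jog_arm", "data": {
  "deltas": [0,0,-0.02,0,0,0,-1,0,0,-0.03,0,0,0,-1,0,-0.05,-0.03,0,0,0,-1,0,-0.1,-0.03,0,0,0,-1,0,-0.15,-0.03,0,0,0,-1,0,-0.2,-0.03,0,0,0,-1,0,-0.216,-0.02,0,0,0,-1,0,-0.216,-0.01,0,0,0,-1]
}}

```text
time: 5.25
tool_pos: [0.6681, 0.1079, 0.0744]
tcp_rot: [-3.134, 0.215, -0.004]
wrist_force: [-0.5, -0.2, 0.3]
width: -0.0
grip_force: 0.0
```

Emit:
{"op": "jog_arm", "data": {
  "deltas": [0,0,0.005,0,0,0,-1,0,0,0.007,0,0,0,-1,0,0,0.008,0,0,0,-1,0,0,0.009,0,0,0,-1,0,0,0.009,0,0,0,-1]
}}

```text
time: 5.75
tool_pos: [0.6674, 0.1037, 0.0653]
tcp_rot: [3.133, -0.223, 0.0]
wrist_force: [-1.7, -1.2, 2.4]
width: -0.002
grip_force: 1.3
```

Emit:
{"op": "jog_arm", "data": {
  "deltas": [0,0,0.001,0,0,0,-1,0,0,0.001,0,0,0,-1]
}}

```text
time: 5.95
tool_pos: [0.6679, 0.1043, 0.0644]
tcp_rot: [3.133, -0.222, 0.002]
wrist_force: [-0.4, -2.2, 3.1]
width: 0.002
grip_force: 1.6
```

Emit:
{"op": "jog_arm", "data": {
  "deltas": [0,0,0.001,0,0,0,-1,0,0,0.002,0,0,0,-1,0,0,0.002,0,0,0,-1]
}}

```text
time: 6.25
tool_pos: [0.668, 0.1049, 0.0622]
tcp_rot: [-3.134, 0.221, -0.003]
wrist_force: [0.8, -2.8, 3.7]
width: -0.001
grip_force: 2.0
```

Emit:
{"op": "jog_arm", "data": {
  "deltas": [0,0,0.001,0,0,0,-1,0,0,0.002,0,0,0,-1,0,0,0.002,0,0,0,-1]
}}

```text
time: 6.55
tool_pos: [0.668, 0.105, 0.0604]
tcp_rot: [-3.134, 0.221, -0.003]
wrist_force: [2.1, -2.9, 4.3]
width: -0.002
grip_force: 2.3
```

Far left dips 5–6 mm at about 4 N, so it is the rocking corner. I'll lift off and move outside its tab.

Emit:
{"op": "jog_arm", "data": {
  "deltas": [0,0,-0.003,0,0,0,-1,0,0,-0.006,0,0,0,-1,0,0,-0.02,0,0,0,-1,0,0,-0.05,0,0,0,-1,0,-0.04,-0.06,0,0,0,-1,0,-0.08,-0.06,0,0,0,-1,0,-0.11,-0.06,0,0,0,-1,0,-0.11,-0.06,0,0,0,-1]
}}

```text
time: 7.35
tool_pos: [0.682, 0.2185, 0.1202]
tcp_rot: [-3.132, 0.216, 0.001]
wrist_force: [-0.8, -0.0, 0.1]
width: 0.002
grip_force: 0.0
```

```bash
python3 go.py 65 215 44; python3 - <<'E'
from h import *
import cv2
from scipy.spatial.transform import Rotation as R
cv2.imwrite("pics/w2.png",cam("wrist")["color"])
t=cam("top")["color"];cv2.imwrite("pics/t2.png",t)
B=[0.5752,0.0107,-0.1413]
w=cam("wrist");C=dict(f=w['fx'],c=(w['cx'],w['cy']),o=np.array(w['origin']),R=R.from_rotvec(w['attitude']).as_matrix())
P=np.array([[48,170,64],[82,170,64],[48,180,64],[82,180,64],[95,125,49],[48,200,30],[82,200,30],[65,190,30]])/1e3
print(proj(bed2w(B,P),C).round(0))
E
```

```text
7.35 [0.682  0.2185 0.1202] [-0.82 -0.05  0.12]
(array([-0.0115,  0.0058,  0.0592]), array([-0.12,  0.05,  0.22]))
[[395. 273.]
 [399. 220.]
 [379. 273.]
 [382. 220.]
 [470. 191.]
 [341. 249.]
 [342. 202.]
 [356. 226.]]
```

View pics/w2.png

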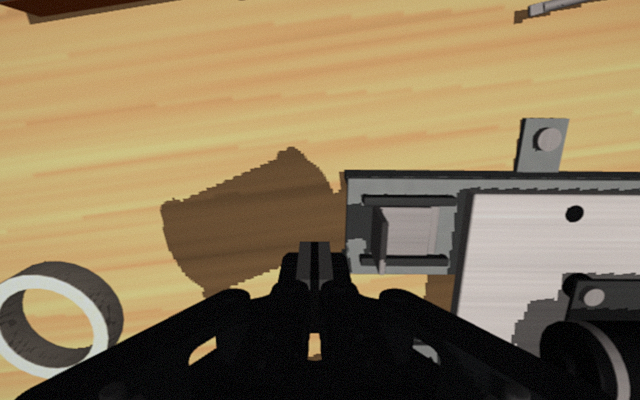

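The wrist view shows the far left tab's top edge at about (380,240), at bed y ≈ 180, centred between its strips. The fingertips at (315,250) are outside it and the tape roll at (60,330) is clear. I'll descend to 11 mm above the rail.

Emit:
{"op": "jog_arm", "data": {
  "deltas": [-0.011,0.004,0.03,0,0,0,-1,-0.011,0.004,0.055,0,0,0,-1,-0.011,0.004,0.061,0,0,0,-1,-0.011,0.004,0.061,0,0,0,-1,-0.011,0.004,0.061,0,0,0,-1]
}}

```text
time: 8.0
tool_pos: [0.6722, 0.211, 0.06]
tcp_rot: [-3.133, 0.223, -0.002]
wrist_force: [1.0, -0.4, -0.0]
width: -0.002
grip_force: 0.0
```

```bash
python3 go.py 65 200 41
```

```text
8.0 [0.6722 0.211  0.06  ] [ 0.99 -0.39 -0.01]
(array([-0.0028,  0.012 ,  0.002 ]), array([-0.03, -0.08, -0.04]))
```

Emit:
{"op": "jog_arm", "data": {
  "deltas": [-0.002,0.005,0.001,0,0,0,-1,-0.002,0.01,0.001,0,0,0,-1,-0.002,0.014,0.001,0,0,0,-1,-0.002,0.018,0.001,0,0,0,-1,-0.002,0.022,0.001,0,0,0,-1,-0.002,0.026,0.001,0,0,0,-1,-0.002,0.03,0.001,0,0,0,-1]
}}

```text
time: 8.7
tool_pos: [0.6653, 0.182, 0.0582]
tcp_rot: [-3.133, 0.221, -0.001]
wrist_force: [0.0, 1.1, 0.6]
width: 0.002
grip_force: 0.8
```

```bash
python3 go.py 65 129 41
```

```text
8.7 [0.6653 0.182  0.0582] [0.04 1.08 0.58]
(array([-0.0001,  0.0532,  0.0002]), array([-0.02, -0.03,  0.01]))
```

Emit:
{"op": "jog_arm", "data": {
  "deltas": [0,0.004,0,0,0,0,-1,0,0.008,0,0,0,0,-1,0,0.012,0,0,0,0,-1,0,0.016,0,0,0,0,-1,0,0.02,0,0,0,0,-1,0,0.024,0,0,0,0,-1,0,0.027,0,0,0,0,-1,0,0.03,0,0,0,0,-1]
}}

```text
time: 9.5
tool_pos: [0.6608, 0.1521, 0.0578]
tcp_rot: [-3.134, 0.222, 0.0]
wrist_force: [-0.3, 0.6, 1.1]
width: 0.001
grip_force: 0.8
```

```bash
python3 go.py 65 129 41
```

```text
9.5 [0.6608 0.1521 0.0578] [-0.33  0.58  1.08]
(array([ 0.0002,  0.023 , -0.0002]), array([0.  , 0.  , 0.01]))
```

Emit:
{"op": "jog_arm", "data": {
  "deltas": [0,0.002,0,0,0,0,-1,0,0.004,0,0,0,0,-1,0,0.006,0,0,0,0,-1,0,0.008,0,0,0,0,-1,0,0.01,0,0,0,0,-1,0,0.011,0,0,0,0,-1]
}}

```text
time: 10.1
tool_pos: [0.6594, 0.1425, 0.058]
tcp_rot: [-3.132, 0.223, -0.001]
wrist_force: [0.0, 8.2, -0.3]
width: 0.002
grip_force: 3.8
```

Emit:
{"op": "jog_arm", "data": {
  "deltas": [0,0.001,0,0,0,0,-1,0,0.002,0,0,0,0,-1,0,0.002,0,0,0,0,-1]
}}

```text
time: 10.4
tool_pos: [0.6594, 0.1424, 0.058]
tcp_rot: [-3.129, 0.222, -0.002]
wrist_force: [0.9, 10.9, -0.1]
width: -0.0
grip_force: 5.4
```

It has stopped firmly. I'll back off and look.

Emit:
{"op": "jog_arm", "data": {
  "deltas": [0,-0.01,0,0,0,0,-1,0,-0.04,0,0,0,0,-1,0,-0.05,-0.03,0,0,0,-1,0,-0.05,-0.07,0,0,0,-1,0,-0.05,-0.08,0,0,0,-1,0,-0.05,-0.08,0,0,0,-1]
}}

```text
time: 11.0
tool_pos: [0.6678, 0.1892, 0.1407]
tcp_rot: [-3.133, 0.221, -0.008]
wrist_force: [0.2, 0.0, -0.2]
width: 0.001
grip_force: 0.0
```

```bash
python3 go.py 65 129 41; python3 - <<'E'
from h import *
import cv2
w=cam("wrist");im=w["color"]
C=dict(f=w['fx'],c=(w['cx'],w['cy']),o=np.array(w['origin']),R=R.from_rotvec(w['attitude']).as_matrix())
B=[0.5752,0.0107,-0.1413]
P=np.array([[48,125,64],[82,125,64],[48,129,64],[82,129,64],[95,125,49],[65,190,30]])/1e3
p=proj(bed2w(B,P),C);print(p.round(0))
u,v=(p[0]-[100,130]).astype(int)
c=im[max(v,0):v+200,max(u,0):u+260]
cv2.imwrite("pics/w3.png",cv2.resize(c,None,fx=3,fy=3,interpolation=cv2.INTER_CUBIC)); print(u,v)
t=cam("top")["color"];cv2.imwrite("pics/t3.png",cv2.resize(t[135:255,225:400],None,fx=4.5,fy=4.5,interpolation=cv2.INTER_CUBIC))
E
```

```text
11.0 [0.6678 0.1892 0.1407] [ 0.16  0.03 -0.21]
(array([-0.002 ,  0.0609,  0.0827]), array([-0.07, -0.28,  0.03]))
[[416. 244.]
 [421. 193.]
 [410. 244.]
 [414. 193.]
 [416. 168.]
 [316. 204.]]
316 114
```

View pics/w3.png

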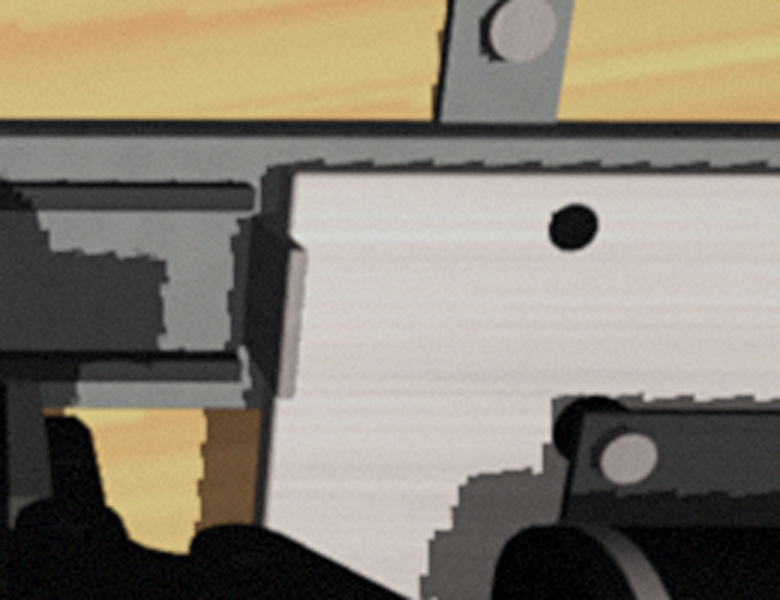

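The tab at crop (295,320) stands against the plate's edge. Its inner edge and the plate corner both read the same 2 px off prediction, so there is no gap. Now I'll check that the plate and the other shims have not moved.

```bash
python3 - <<'E'
import cv2,numpy as np
a=cv2.imread("pics/top0.png");b=cv2.imread("pics/t2.png")
from h import cam
c=cam("top")["color"]
g=lambda i:cv2.cvtColor(i,cv2.COLOR_BGR2GRAY)
for n,(u,v,s) in dict(NR=(371,227,9),FR=(377,179,9),NL=(247,209,9),holeNR=(333,228,5),holeFR=(342,165,5),holeFL=(294,158,5),holeNL=(285,221,5),hosetail=(318,222,6)).items():
    t=g(a)[v-s:v+s+1,u-s:u+s+1]
    for i in(b,c):
        r=cv2.matchTemplate(g(i)[v-s-5:v+s+6,u-s-5:u+s+6],t,cv2.TM_CCOEFF_NORMED); _,m,_,l=cv2.minMaxLoc(r)
        # subpixel x
        x,y=l; sp=[0,0]
        if 0<x<10: d=r[y,x-1]-2*r[y,x]+r[y,x+1]; sp[0]=(r[y,x-1]-r[y,x+1])/(2*d)
        if 0<y<10: d=r[y-1,x]-2*r[y,x]+r[y+1,x]; sp[1]=(r[y-1,x]-r[y+1,x])/(2*d)
        print(n,round(m,2),np.round([x-5+sp[0],y-5+sp[1]],2))
E
```

```text
NR 1.0 [ 0.01 -0.01]
NR 1.0 [-0.   -0.01]
FR 1.0 [-0.01 -0.  ]
FR 1.0 [-0.01 -0.  ]
NL 0.63 [5.   0.77]
NL 0.18 [-3.15  3.61]
holeNR 1.0 [-0.01  0.02]
holeNR 1.0 [0.   0.02]
holeFR 1.0 [-0.01  0.01]
holeFR 1.0 [-0.02  0.02]
holeFL 1.0 [ 0.02 -0.01]
holeFL 1.0 [0.01 0.01]
holeNL 1.0 [ 0. -0.]
holeNL 1.0 [0.01 0.  ]
hosetail 1.0 [-0.    0.02]
hosetail 1.0 [-0.    0.01]
```

View pics/t3.png

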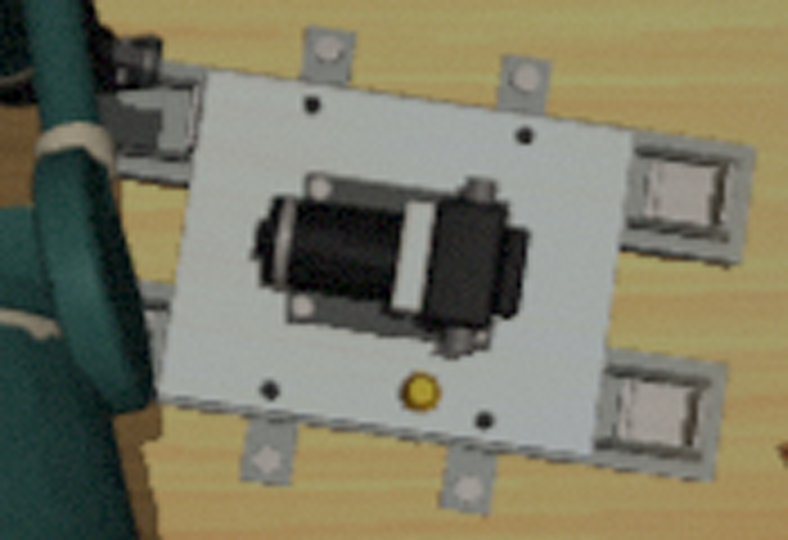

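The plate has not moved and the far left tab is at its edge, crop (200,110). The near left shim is only hidden by the arm, which never went near it. Handing in.

```bash
python3 -c "
from workcell import finish_job; print(finish_job())"
```

```text
the job is handed in; nothing more can be done
None
```

The far left corner was the one that rocked: it dipped 5–6 mm at about 4 N. I pressed its shim fully home until the tab met the plate's edge, with the plate unmoved and the right-hand shims untouched. I never pressed the near left corner, and the arm hid its shim in the last view. The job is handed in.

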